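# Mount the ring and hold the lamp gate half open

### The arm

A 6-joint arm with a two-finger parallel gripper is mounted at the origin on a cart in front of the work surface, level with it; the furniture and walls round the work are solid. World frame = base frame: x ahead of the robot, y to its left, z up, the work surface at z = 0. Lengths are in m, angles in rad, forces in N, time in s.
With the tool pointing down it reaches from about 0.3 to 0.825 m from the base axis. Payload 5.4 kg.
Tool frame: the origin (TCP) lies between the finger pads; the fingertips stand 25 mm ahead of it and the grasp point (between the pads) lies 6 mm ahead of it; z points along the fingers, y is the line along which they close (so a half turn about z gives the same grasp; the last joint's range is limited). The gripper opens to 92 mm and grips with 3 to 60 N. Pads are 20 mm wide; open, the fingers measure 128 mm over their backs; the gripper's body (75 mm by 189 mm) begins 69 mm behind the grasp point.
Start: joints at [-1.53, 0.158, 1.597, -0, 1.386, -0.21], TCP at [0.143, -0.557, 0.24] pointing down, gripper open.
Joint ranges: [-2.91, 2.91], [-0.94, 2.29], [0.18, 2.7], [-1.29, 4.43], [0.17, 2.64], [-3, 3]. Speed limits (rad/s): [2.57, 2.57, 3.14, 3.14, 3.14, 3.14].

### API

Orientations are given as a unit quaternion [x, y, z, w].
In Python, from workcell import sensors, optics, ticket gives the robot as it stands.
- The arm moves only by the tool apply_moves, never from a script. Its argument "moves" is a list of rows, each a list of 7 numbers: the closure, from 0 (fully open) to 1 (shut), then the shift along the tool's x, y, z in m, then the turn, a rotation vector about the tool's x, y, z in rad. A call has exactly 5 rows; each row shifts and turns the commanded pose from where the row before left it, along the tool's axes as they then stand; what a row does not reach is not made up. A row lasts 1/12 s, in which the tool goes at most 41.7 mm and 7.16 degrees, less where a joint would pass 70% of its speed; a pose out of reach is approached as far as the arm can. A call is refused whole if a number of a shift passes 0.0417 or a number of a turn 0.125, either way. A call with a gripper value outside its range is refused whole. The fingers move at their own pace and stop on an object; "newtons" is the grip in N (left out, the last holds). Time passes only in rows, so rows that do not move let the fingers close, or fill a call up. It gives the time, the measured TCP pose, the force, the opening and the grip force at its end, in the units of the state.
- sensors.state(): the state, without advancing time (a new reading comes with each control period).
- optics.camera(name): name is "side" or "top"; returns a dict with "color" (420x560x3 uint8, red, green, blue), "depth" (420x560 float32, m along the optical axis (not along the pixel's ray), 0 where there is no reading), "fx", "fy", "cx", "cy" (pixels), "dist_coeffs" ([k1, k2, p1, p2, k3] as OpenCV has them; the pictures are not rectified), "camera_from_world" (4x4, takes a point from world to camera coordinates). Camera axes: x right, y down, z forward; pixel columns grow to the right and rows downward; lengths in m; the calibration is good to about 2 mm. A picture is of the moment at which its call begins.
- ticket.hand_in(): hands the job in; it is judged then, once.
The state is a dict: "clock": time; "joint_positions": joint angles; "joint_velocities": joint speeds; "joint_torque": joint torques, N m; "position": TCP position; "tool_rot": TCP orientation; "ft_force": force on the tool from outside, world axes, zero at the start; "torque": the same for the moment, N m; "finger_gap": finger opening in m; "finger_force": force on a finger pad.
Only numpy, scipy, OpenCV 4.12 (cv2) and the standard library are available. Lean on these libraries where they do the work, as an engineer would, in place of code of your own. Each camera call takes 0.05 s, during which the arm holds its last target. There are 200 camera calls.

### The job

Make the light-gap fixture ready for a check: first put the black bearing ring from the bench over the upright steel post, lowering it rather than dropping it, until it sits flat on the post's shoulder and is let go, with the lamp gate still shut. Then slide the sprung gate by its orange tab to half of its travel (tab at the red line, half of the lit window uncovered) and finish while still holding it there with the fingers, because it springs shut when released; leave the loupe, the jar and the screwdriver where they are.

Things in the scene. Friction and masses are not known exactly. Their poses are not given: they have to be found in the camera images.
- fixture: Light-gap fixture fixed to the bench: grey base plate 170 (x) x 180 (y) x 12 mm; origin at the centre of its underside, on the bench; its z is up, its -x side (the post) faces roughly to the robot. Behind the post stands a blue lamp housing: x +25 to +75 mm, y -80 to +80 mm, top 62 mm above the bench, with a lit window 60 x 28 mm in its front face (y -62 to -2 mm), covered by the gate. It stands at a different place and yaw (up to 0.3 rad) each time.
- post_shoulder (a point): Centre of the post's flat shoulder, 30 mm above the bench, at x -45 mm of the fixture; axes as the fixture's. The shoulder is 40 mm in diameter; above it a spigot 20 mm in diameter rises 22 mm, its top 5 mm tapered to 13 mm.
- half_mark (a point): Centre of the red half-travel line on the housing's top (x +67.5 mm, y 0, height 63 mm in the fixture). Black lines 32 mm to either side mark shut and fully open.
- gate (a joint): Travel of the gate in m: 0 shut, 0.064 fully open, half travel 0.032. It slides along the fixture's +y (to the robot's left), opening the window from its right. A spring pulls it shut: 4.5 N at 0, about 9.3 N at half, 14 N fully open, plus 0.3 N friction.
- tab_top (a point): Centre of the top of the gate's orange tab, 98.5 mm above the bench. The tab is 26 mm (fixture x) x 12 mm (fixture y) and rises 32 mm above the gate's flat dark top plate (66 mm long in y). Shut it is at x +42, y -32 mm of the fixture; it moves with the gate and is at y 0 at half travel.
- ring: Black bearing ring lying flat on the bench: outside diameter 52 mm, height 20 mm, about 0.14 kg (may vary by a third), bore about 27 mm; a thin steel pin, 3 mm in diameter, sticks 12 mm out of its -y side at mid height. Origin at the middle of the whole outline's underside, 6 mm from the bore's centre towards the pin; z up along the bore; x across the ring, at right angles to the pin. Its yaw varies widely; on the post it may sit any way round.
- ring_bore (a point): Centre of the ring's bore, at the ring's underside; axes as the ring's. Seated, it is at the post_shoulder point.
- loupe: Bystander: black eye loupe, 37 mm in diameter, 30 mm high; origin at the centre of its underside.
- jar: Bystander: small clear jar with a blue lid, 42 mm in diameter, 41 mm high; origin at the centre of its underside.
- screwdriver: Bystander: blue-handled screwdriver 130 mm long, 18 mm thick, lying along its y; origin at the middle of its underside.

How it is judged:
On the way, in this order (a step that is already met when the one before it is completed fails the run):
1. the ring sits flat on the post's shoulder, let go, while the gate is still shut (horizontal distance between ring_bore and post_shoulder below 0.007 m and z of ring_bore in the frame of post_shoulder between -0.003 and 0.003 m and angle between ring's own z axis and vertical below 0.1 rad and contact force between the fingers and ring below 0.1 N and value of joint gate below 0.008 m), for 0.3 s.
2. the fingers hold the gate at half travel (value of joint gate between 0.026 and 0.038 m and contact force between the fingers and gate above 3 N), for 0.5 s.
At the end, for the whole second after the job is handed in: The fingers press on or grip the gate (over 3 N) and hold it still (under 10 mm/s) at 32 mm of travel, within 6 mm; the ring, untouched by the fingers, sits on the post: bore centre within 7 mm of the post's axis, underside within 3 mm of the shoulder, tilted under 0.1 rad (all of step 2 and horizontal distance between ring_bore and post_shoulder below 0.007 m and z of ring_bore in the frame of post_shoulder between -0.003 and 0.003 m and angle between ring's own z axis and vertical below 0.1 rad and contact force between the fingers and ring below 0.1 N and velocity of joint gate between -0.01 and 0.01 m/s); the arm keeps its last pose, push and grip.
It fails at once if the loupe is moved more than 25 mm from its place (distance of loupe from where it was at the start of the episode above 0.025 m).
It fails at once if the jar is moved more than 25 mm from its place (distance of jar from where it was at the start of the episode above 0.025 m).
It fails at once if the screwdriver is moved more than 25 mm from its place (distance of screwdriver from where it was at the start of the episode above 0.025 m).
It fails at once if the ring is dropped (falls free of the fingers faster than 0.5 m/s) (linear speed of ring above 0.5 m/s and contact force between the fingers and ring below 0.1 N).
It also fails if it takes over 54 s, if anything falls off the work surface, if the arm or the gripper's body presses on something with over 40 N, if the wrist force passes 120 N, or if a joint passes its speed limit or range.

## Working session

There is one attempt and no reset: what is moved stays moved. The work goes in short steps, Python scripts to look and compute and a tool call to move; the robot and the scene stay as the last step left them, time stands still between calls to the robot, and variables do not carry over. Pictures are saved under pics/ and viewed, at most 10 in all, crops included, and the job is handed in when it is done.

Besides the shell and the picture viewer there is one more tool, called after "Emit:" by a JSON object that holds its "method" and its "body", one argument or row to a line. apply_moves: Moves the arm, as the interface text tells. Its arguments: {"type":"object","properties":{"moves":{"type":"array","items":{"type":"array","items":{"type":"number"}}},"newtons":{"type":"number"}},"required":["moves"]}

```bash
mkdir -p pics
cat > h.py <<'E'
import numpy as np, cv2
from workcell import sensors, optics, ticket
def grab(n):
    c=optics.camera(n); K=np.array([[c["fx"],0,c["cx"]],[0,c["fy"],c["cy"]],[0,0,1]]); d=np.array(c["dist_coeffs"],float)
    T=np.linalg.inv(np.array(c["camera_from_world"])); h,w=c["depth"].shape
    uv=np.stack(np.meshgrid(np.arange(w),np.arange(h)),-1).reshape(-1,1,2).astype(np.float64)
    r=cv2.undistortPoints(uv,K,d).reshape(h,w,2)
    z=c["depth"].astype(float); P=np.dstack([r*z[...,None],z])@T[:3,:3].T+T[:3,3]
    P[z==0]=np.nan
    return c,P
def save(c,f): cv2.imwrite("pics/"+f,c["color"][:,:,::-1])
E
python3 - <<'E'
from h import *
for n in("top","side"):
    c,P=grab(n); save(c,n+"0.png"); np.savez(n+"0.npz",P=P,c=c["color"]); print(n,np.linalg.inv(c["camera_from_world"])[:3,3].round(3),c["fx"])
print(sensors.state())
E
```

```text
top [ 0.396 -0.225  1.347] 500.73412387085074
side [ 0.385 -0.87   0.665] 391.79890964053425
{'clock': 0.1, 'joint_positions': array([-1.53009207e+00,  1.58988217e-01,  1.59807033e+00, -3.57286891e-05,
        1.38621085e+00, -2.10084084e-01]), 'joint_velocities': array([-0.00013394, -0.00110788, -0.00352544,  0.00046758,  0.00012008,
        0.00071116]), 'joint_torque': array([ 1.94614136e-04, -3.86503994e+01, -3.22960067e+01,  7.02717667e-02,
        3.39610444e-02, -5.27527402e-05]), 'position': array([ 0.14265302, -0.55649088,  0.23873413]), 'tool_rot': array([ 9.92147686e-01,  1.25069042e-01,  5.34215964e-05, -8.36852176e-04]), 'ft_force': array([-0.37419502, -0.09082164,  0.86328196]), 'torque': array([-0.0069336, -0.0230065,  0.0300771]), 'finger_force': 0.0, 'finger_gap': 0.09199122655128218}
```

View pics/top0.png

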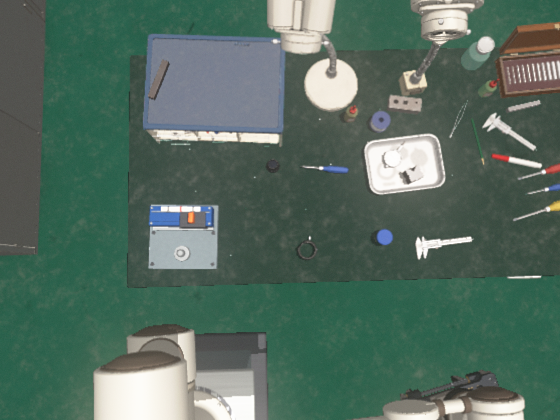

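View pics/side0.png

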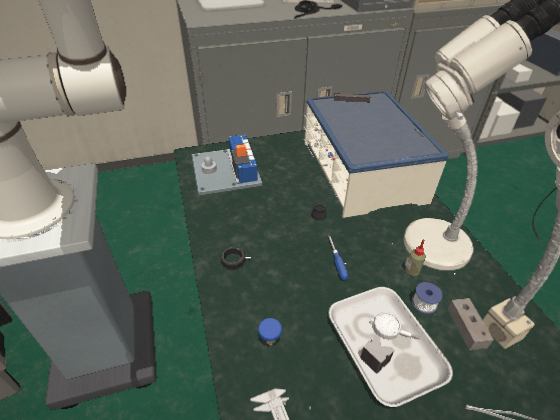

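The top view shows the ring at (306,250) with its pin at (309,238), the post at (182,253) and the tab at (191,216). It also shows the loupe at (273,166), the jar at (384,237) and the screwdriver at (327,169). In the side view, the ring is at (233,258) and the fixture at (225,170). Next I'll measure these.

Run:
```python
from h import *
d=np.load("top0.npz"); P=d["P"]; C=d["c"].astype(int)
z=P[...,2]; m=np.zeros(z.shape,bool)
def box(a,b,c,e): q=m.copy(); q[b:e,a:c]=1; return q
def rep(n,q):
    p=P[q]; r=cv2.minAreaRect((p[:,:2]*1000).astype(np.float32)); print(n,q.sum(),p.mean(0).round(4),np.median(p[:,2]).round(4),r)
R,G,B=C[...,0],C[...,1],C[...,2]
rep("table",box(230,200,260,225))
ring=box(290,228,325,270)&(z>.012); rep("ring",ring)
print(P[ring][:,2].max(), cv2.minEnclosingCircle((P[ring&(C.sum(2)<200)][:,:2]*1000).astype(np.float32)))
rep("pin",box(290,228,325,270)&(C.sum(2)>300))
f=box(140,195,230,280)
rep("base",f&(z>.008)&(z<.016)); rep("plate all",f&(z>.008))
rep("shoulder+spigot",f&(z>.025)&(z<.056)&(box(165,238,200,270)))
rep("spigot",f&(z>.045)&(z<.058)&(box(165,238,200,270)))
rep("housing",f&(z>.055)&box(140,195,230,238)); rep("tab",f&(z>.09))
rep("orange",f&(R>180)&(B<110)&(z>.09))
s=np.load("side0.npz"); Q=s["P"]; S=s["c"].astype(int)
q=Q[(Q[...,2]>.09)&(Q[...,2]<.11)&(S[...,0]>150)&(S[...,2]<110)]; q=q[(abs(q[:,1])<.3)&(q[:,0]<.6)]; print("side tab",len(q),q.mean(0),q[:,2].max())
k=np.zeros(Q.shape[:2],bool);k[240:275,215:260]=1
q=Q[k&(Q[...,2]>.016)]; print("side ring",len(q),q.mean(0),cv2.minAreaRect((q[:,:2]*1000).astype(np.float32)))
k[:]=0;k[145:180,195:222]=1
q=Q[k&(Q[...,2]>.048)];print("side spig",len(q),q.mean(0))
cv2.imwrite("pics/crop.png",cv2.resize(np.hstack([d["c"][195:275,140:225],d["c"][215:295,270:340]])[:,:,::-1],None,fx=5,fy=5,interpolation=cv2.INTER_CUBIC))
```

```text
table 750 [nan nan nan] nan ((562.3767700195312, -143.742431640625), (79.00437927246094, 66.3492431640625), 88.55699157714844)
ring 136 [ 0.4549 -0.3084  0.0205] 0.0209 ((455.1685791015625, -310.3420715332031), (46.48392868041992, 56.73139190673828), 43.22248458862305)
0.0274145694228487 ((455.1095886230469, -306.8823547363281), 26.070363998413086)
pin 11 [ 0.4793 -0.3157  0.0115] 0.0128 ((461.01239013671875, -318.9674072265625), (27.743362426757812, 60.50650405883789), 72.9468002319336)
base 2146 [0.4751 0.0167 0.0127] 0.0129 ((499.9564208984375, 16.39318084716797), (236.4246368408203, 221.96827697753906), 89.16263580322266)
plate all 4321 [0.4984 0.0166 0.0311] 0.016 ((499.9564208984375, 16.39318084716797), (236.4246368408203, 221.96827697753906), 89.16263580322266)
shoulder+spigot 183 [0.4546 0.0198 0.0365] 0.033 ((455.25537109375, 20.60850715637207), (39.01569747924805, 36.542755126953125), 87.4527816772461)
spigot 44 [0.4547 0.0203 0.0523] 0.0528 ((454.76324462890625, 20.997562408447266), (17.138450622558594, 18.409591674804688), 53.89012145996094)
housing 1291 [0.5482 0.0163 0.0664] 0.0647 ((547.6953125, 18.384319305419922), (159.65065002441406, 55.46113586425781), 88.22390747070312)
tab 54 [ 0.5407 -0.0138  0.0998] 0.0999 ((541.230712890625, -14.21480655670166), (11.547718048095703, 25.507591247558594), 87.70793151855469)
orange 52 [ 0.5407 -0.014   0.0999] 0.1 ((541.230712890625, -14.21480655670166), (11.547718048095703, 25.507591247558594), 87.70793151855469)
side tab 41 [ 0.54094788 -0.01867881  0.09517284] 0.099396426077352
side ring 159 [ 0.45453451 -0.31270847  0.01843466] ((454.1169128417969, -311.62506103515625), (47.00714111328125, 51.50215148925781), 48.0432014465332)
side spig 17 [0.456919   0.01665388 0.05081907]
```

View pics/crop.png

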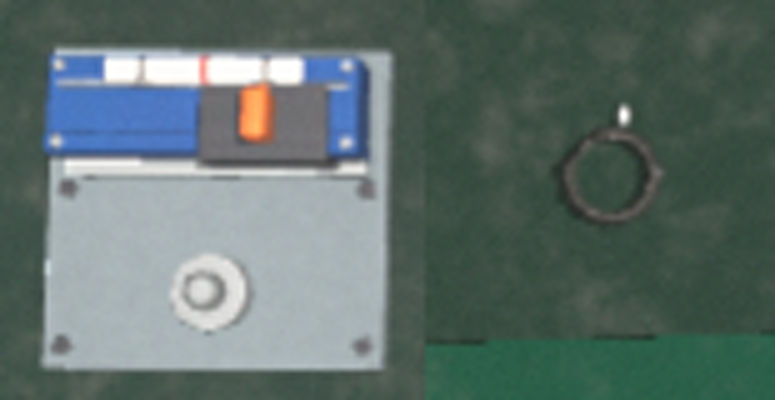

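Emit:
{"method": "apply_moves", "body": {
  "moves": [
    [0, 0, 0, 0, 0, 0, 0.125],
    [0, 0, 0, 0, 0, 0, 0.125],
    [0, 0.026, -0.0207, 0, 0, 0, 0],
    [0, 0.026, -0.0207, 0, 0, 0, 0],
    [0, 0.026, -0.0207, 0, 0, 0, 0]
  ],
  "newtons": 20
}}

```text
clock: 0.52
position: [0.2211, -0.4939, 0.239]
tool_rot: [1.0, -0.0, -0.0, -0.001]
ft_force: [0.2, -1.0, 0.2]
finger_gap: 0.092
finger_force: 0.0
```

Emit:
{"method": "apply_moves", "body": {
  "moves": [
    [0, 0.026, -0.0207, 0, 0, 0, 0],
    [0, 0.026, -0.0207, 0, 0, 0, 0],
    [0, 0.026, -0.0207, 0, 0, 0, 0],
    [0, 0.026, -0.0207, 0, 0, 0, 0],
    [0, 0.026, -0.0207, 0, 0, 0, 0]
  ]
}}

```text
clock: 0.93
position: [0.3515, -0.3898, 0.2392]
tool_rot: [1.0, 0.0, -0.0, -0.0]
ft_force: [-0.2, 0.3, -0.8]
finger_gap: 0.092
finger_force: 0.0
```

Run:
```python
from h import *
d=np.load("top0.npz"); P=d["P"]; C=d["c"].astype(int)
c,_=grab("top"); T=np.array(c["camera_from_world"]); K=np.array([[c["fx"],0,c["cx"]],[0,c["fy"],c["cy"]],[0,0,1]])
def unp(u,v,z):
    r=cv2.undistortPoints(np.array([[[u,v]]],float),K,np.array(c["dist_coeffs"],float)).ravel()
    i=np.linalg.inv(T); w=i[:3,:3]@np.array([*r,1]); o=i[:3,3]; return (o+w*(z-o[2])/w[2]).round(4)
print("ring",unp(306.1,249.5,.02),"pin",unp(309.3,237.5,.01),"spigot",unp(140+204/5-.5,195+290/5-.5,.052))
# side ring: top-surface points only
s=np.load("side0.npz"); Q=s["P"]; k=np.zeros(Q.shape[:2],bool);k[240:275,210:262]=1
q=Q[k&(Q[...,2]>.0175)]; print(len(q),cv2.minAreaRect((q[:,:2]*1000).astype(np.float32)),cv2.minEnclosingCircle((q[:,:2]*1000).astype(np.float32)))
```

```text
ring [ 0.4557 -0.3059  0.02  ] pin [ 0.4879 -0.3161  0.01  ] spigot [0.4557 0.0195 0.052 ]
114 ((455.418701171875, -310.965087890625), (47.438636779785156, 47.932044982910156), 23.267438888549805) ((456.0309143066406, -311.091552734375), 25.078195571899414)
```

Emit:
{"method": "apply_moves", "body": {
  "moves": [
    [0, 0.026, -0.0203, 0, 0, 0, 0],
    [0, 0.026, -0.0203, 0, 0, 0, 0],
    [0, 0.026, -0.0203, 0, 0, 0, 0],
    [0, 0.026, -0.0203, 0, 0, 0, 0],
    [0, 0, 0, 0.03, 0, 0, 0]
  ]
}}

```text
clock: 1.4
position: [0.4604, -0.3091, 0.215]
tool_rot: [1.0, 0.003, 0.005, 0.003]
ft_force: [1.1, -0.5, 1.2]
finger_gap: 0.0919
finger_force: 0.0
```

Emit:
{"method": "apply_moves", "body": {
  "moves": [
    [0, 0, 0, 0.035, 0, 0, 0],
    [0, 0, 0, 0.035, 0, 0, 0],
    [0, 0, 0, 0.035, 0, 0, 0],
    [0, 0, 0, 0.03, 0, 0, 0],
    [0, 0, 0, 0, 0, 0, 0]
  ]
}}

```text
clock: 1.82
position: [0.4504, -0.3059, 0.0676]
tool_rot: [1.0, 0.0, -0.005, -0.005]
ft_force: [-0.2, 0.7, -1.1]
finger_gap: 0.0919
finger_force: 0.0
```

Emit:
{"method": "apply_moves", "body": {
  "moves": [
    [0, 0, 0, 0.015, 0, 0, 0],
    [0, 0, 0, 0.015, 0, 0, 0],
    [0, 0, 0, 0, 0, 0, 0],
    [0, 0, 0, 0, 0, 0, 0],
    [0, 0, 0, 0, 0, 0, 0]
  ]
}}

```text
clock: 2.23
position: [0.4552, -0.3108, 0.0464]
tool_rot: [1.0, 0.0, 0.001, 0.001]
ft_force: [-0.1, -0.3, 0.6]
finger_gap: 0.0921
finger_force: 0.0
```

Run:
```python
from h import *
c,P=grab("top"); d,_=grab("side")
cv2.imwrite("pics/pre.png",np.hstack([cv2.resize(c["color"][215:290,270:345],None,fx=5,fy=5),cv2.resize(d["color"][200:300,180:280],(375,375))])[:,:,::-1])
s=sensors.state(); print(s["position"],s["tool_rot"])
```

```text
[ 0.45531497 -0.31084931  0.04634769] [9.99998960e-01 3.98355852e-04 9.58535009e-04 1.00140936e-03]
```

View pics/pre.png

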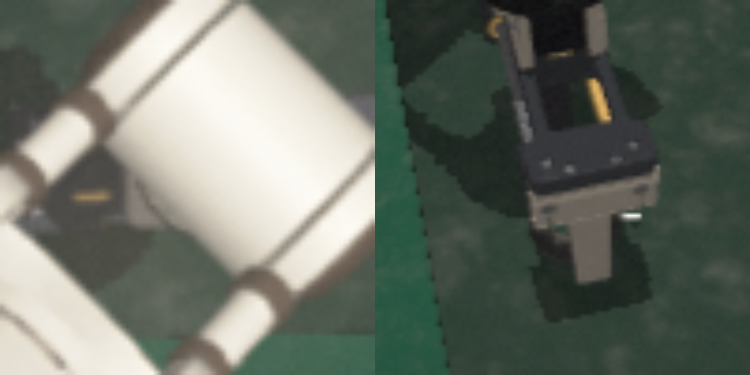

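The top view is blocked by the arm. In the side view, the near finger at (592,250) is in front of the ring and the pin at (632,215) is clear of it. I'll go down the last bit and close.

Emit:
{"method": "apply_moves", "body": {
  "moves": [
    [0, 0, 0, 0.01, 0, 0, 0],
    [0, 0, 0, 0.007, 0, 0, 0],
    [0, 0, 0, 0, 0, 0, 0],
    [0.5, 0, 0, 0, 0, 0, 0],
    [1, 0, 0, 0, 0, 0, 0]
  ],
  "newtons": 15
}}

```text
clock: 2.75
position: [0.4544, -0.3099, 0.0274]
tool_rot: [1.0, 0.0, -0.0, -0.0]
ft_force: [0.1, 0.3, -0.6]
finger_gap: 0.0812
finger_force: 0.0
```

Emit:
{"method": "apply_moves", "body": {
  "moves": [
    [1, 0, 0, 0, 0, 0, 0],
    [1, 0, 0, 0, 0, 0, 0],
    [1, 0, 0, 0, 0, 0, 0],
    [1, 0, 0, 0, 0, 0, 0],
    [1, 0, 0, 0, 0, 0, 0]
  ]
}}

```text
clock: 3.17
position: [0.4546, -0.3099, 0.0277]
tool_rot: [1.0, 0.0, 0.0, -0.0]
ft_force: [-0.4, -0.2, 1.3]
finger_gap: 0.0516
finger_force: 15.0
```

Emit:
{"method": "apply_moves", "body": {
  "moves": [
    [1, 0, 0, -0.01, 0, 0, 0],
    [1, 0, 0, -0.025, 0, 0, 0],
    [1, 0, 0, -0.025, 0, 0, 0],
    [1, 0, 0, -0.02, 0, 0, 0],
    [1, 0, 0, 0, 0, 0, 0]
  ],
  "newtons": 25
}}

```text
clock: 3.58
position: [0.4568, -0.3124, 0.1128]
tool_rot: [1.0, 0.0, 0.003, 0.003]
ft_force: [-0.1, -0.0, -0.8]
finger_gap: 0.0516
finger_force: 25.0
```

Emit:
{"method": "apply_moves", "body": {
  "moves": [
    [1, 0, -0.01, 0, 0, 0, 0],
    [1, 0, -0.02, 0, 0, 0, 0],
    [1, 0, -0.03, 0, 0, 0, 0],
    [1, 0, -0.03, 0, 0, 0, 0],
    [1, 0, -0.03, 0, 0, 0, 0]
  ]
}}

```text
clock: 4.0
position: [0.4526, -0.1872, 0.1053]
tool_rot: [1.0, 0.0, -0.002, -0.001]
ft_force: [0.7, -0.1, -2.3]
finger_gap: 0.0515
finger_force: 25.0
```

Emit:
{"method": "apply_moves", "body": {
  "moves": [
    [1, 0, -0.03, 0, 0, 0, 0],
    [1, 0, -0.03, 0, 0, 0, 0],
    [1, 0, -0.03, 0, 0, 0, 0],
    [1, 0, -0.03, 0, 0, 0, 0],
    [1, 0, -0.03, 0, 0, 0, 0]
  ]
}}

```text
clock: 4.42
position: [0.4522, -0.0374, 0.1056]
tool_rot: [1.0, 0.0, -0.002, -0.001]
ft_force: [0.2, -0.5, -0.5]
finger_gap: 0.0514
finger_force: 25.0
```

Emit:
{"method": "apply_moves", "body": {
  "moves": [
    [1, 0, -0.03, 0, 0, 0, 0],
    [1, 0, -0.02, 0, 0, 0, 0],
    [1, 0, -0.01, 0, 0, 0, 0],
    [1, 0, 0, 0, 0, 0, 0],
    [1, 0, 0, 0, 0, 0, 0]
  ]
}}

```text
clock: 4.83
position: [0.4534, 0.0201, 0.1066]
tool_rot: [1.0, 0.001, -0.001, 0.0]
ft_force: [0.4, -0.0, -0.9]
finger_gap: 0.0513
finger_force: 25.0
```

Emit:
{"method": "apply_moves", "body": {
  "moves": [
    [1, 0, 0, 0, 0, 0, 0],
    [1, 0, 0, 0, 0, 0, 0],
    [1, 0, 0, 0, 0, 0, 0],
    [1, 0, 0, 0, 0, 0, 0],
    [1, 0, 0, 0, 0, 0, 0]
  ]
}}

```text
clock: 5.25
position: [0.4543, 0.0195, 0.1076]
tool_rot: [1.0, -0.0, 0.0, 0.0]
ft_force: [-0.0, -1.2, -1.3]
finger_gap: 0.0511
finger_force: 25.0
```

Run:
```python
from h import *
c,P=grab("top"); d,Q=grab("side"); s=sensors.state(); print(s["position"],s["tool_rot"],s["finger_gap"])
cv2.imwrite("pics/over.png",np.hstack([cv2.resize(c["color"][195:275,140:220],(375,375)),cv2.resize(d["color"][110:200,170:260],(375,375))])[:,:,::-1])
z=Q[...,2]; k=np.zeros(z.shape,bool);k[110:200,170:260]=1
C=d["color"].astype(int)
for a,b in((.04,.06),):
    q=Q[k&(z>a)&(z<b)&(abs(Q[...,0]-.455)<.03)&(abs(Q[...,1]-.02)<.03)]; print(len(q),q.mean(0),q.min(0),q.max(0))
```

```text
[0.45430013 0.01976603 0.10766214] [9.99999986e-01 1.39898906e-04 8.47919825e-05 1.84585582e-05] 0.05128784079033776
41 [0.45670411 0.01422898 0.04740642] [0.44810257 0.00775968 0.04017467] [0.46607592 0.02249102 0.05225399]
```

View pics/over.png

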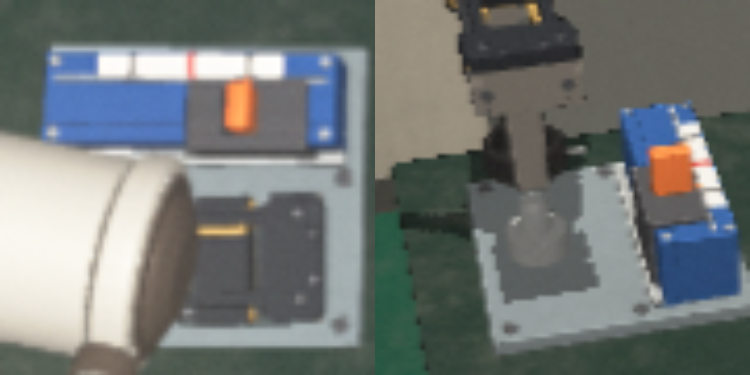

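The side view shows the ring held level above the spigot at (537,205), and the gate is still shut. The top view has the tab at (240,105). I'll lower the ring slowly.

Emit:
{"method": "apply_moves", "body": {
  "moves": [
    [1, 0.0005, 0, 0.01, 0, 0, 0],
    [1, 0, 0, 0.01, 0, 0, 0],
    [1, 0, 0, 0.006, 0, 0, 0],
    [1, 0, 0, 0.004, 0, 0, 0],
    [1, 0, 0, 0, 0, 0, 0]
  ]
}}

```text
clock: 5.77
position: [0.4535, 0.0203, 0.076]
tool_rot: [1.0, 0.0, -0.002, -0.0]
ft_force: [-0.1, 0.3, -0.8]
finger_gap: 0.0515
finger_force: 25.0
```

Emit:
{"method": "apply_moves", "body": {
  "moves": [
    [1, 0, 0, 0.003, 0, 0, 0],
    [1, 0, 0, 0.003, 0, 0, 0],
    [1, 0, 0, 0.002, 0, 0, 0],
    [1, 0, 0, 0, 0, 0, 0],
    [1, 0, 0, 0, 0, 0, 0]
  ]
}}

```text
clock: 6.18
position: [0.4548, 0.02, 0.0696]
tool_rot: [1.0, 0.0, 0.0, 0.0]
ft_force: [1.0, 1.1, -1.5]
finger_gap: 0.0511
finger_force: 25.0
```

Ring underside is now at about 42 mm, past the spigot top with no contact force. I'll keep lowering.

Emit:
{"method": "apply_moves", "body": {
  "moves": [
    [1, 0, 0, 0.003, 0, 0, 0],
    [1, 0, 0, 0.003, 0, 0, 0],
    [1, 0, 0, 0.003, 0, 0, 0],
    [1, 0, 0, 0, 0, 0, 0],
    [1, 0, 0, 0, 0, 0, 0]
  ]
}}

```text
clock: 6.6
position: [0.4545, 0.0201, 0.0603]
tool_rot: [1.0, 0.0, -0.0, -0.0]
ft_force: [0.2, 0.1, 0.2]
finger_gap: 0.0514
finger_force: 25.0
```

Emit:
{"method": "apply_moves", "body": {
  "moves": [
    [1, 0, 0, 0.001, 0, 0, 0],
    [1, 0, 0, 0.001, 0, 0, 0],
    [1, 0, 0, 0.001, 0, 0, 0],
    [1, 0, 0, 0, 0, 0, 0],
    [1, 0, 0, 0, 0, 0, 0]
  ]
}}

```text
clock: 7.02
position: [0.4549, 0.02, 0.0577]
tool_rot: [1.0, 0.0, 0.0, 0.0]
ft_force: [-0.5, -1.6, 0.0]
finger_gap: 0.0514
finger_force: 25.0
```

Down another 1 mm to touch, then let go.

Emit:
{"method": "apply_moves", "body": {
  "moves": [
    [1, 0, 0, 0.001, 0, 0, 0],
    [1, 0, 0, 0, 0, 0, 0],
    [0.8, 0, 0, 0, 0, 0, 0],
    [0.35, 0, 0, 0, 0, 0, 0],
    [0.2, 0, 0, 0, 0, 0, 0]
  ],
  "newtons": 10
}}

```text
clock: 7.43
position: [0.455, 0.02, 0.0568]
tool_rot: [1.0, 0.0, 0.0, 0.0]
ft_force: [-0.3, -0.2, 0.5]
finger_gap: 0.0627
finger_force: 0.0
```

Emit:
{"method": "apply_moves", "body": {
  "moves": [
    [0, 0, 0, 0, 0, 0, 0],
    [0, 0, 0, 0, 0, 0, 0],
    [0, 0, 0, 0, 0, 0, 0],
    [0, 0, 0, 0, 0, 0, 0],
    [0, 0, 0, 0, 0, 0, 0]
  ]
}}

```text
clock: 7.85
position: [0.4547, 0.02, 0.0565]
tool_rot: [1.0, 0.0, -0.0, -0.0]
ft_force: [-0.1, 0.3, -0.4]
finger_gap: 0.092
finger_force: 0.0
```

Emit:
{"method": "apply_moves", "body": {
  "moves": [
    [0, 0, 0, -0.01, 0, 0, 0],
    [0, 0, 0, -0.02, 0, 0, 0],
    [0, 0, 0, -0.03, 0, 0, 0],
    [0, 0, 0, -0.03, 0, 0, 0],
    [0, 0, 0, -0.01, 0, 0, 0]
  ]
}}

```text
clock: 8.27
position: [0.4573, 0.0196, 0.1617]
tool_rot: [1.0, 0.0, 0.004, 0.001]
ft_force: [0.0, 0.1, 0.4]
finger_gap: 0.092
finger_force: 0.0
```

Run:
```python
from h import *
d,Q=grab("side"); c,P=grab("top"); s=sensors.state(); print(s["position"],s["finger_gap"])
cv2.imwrite("pics/seat.png",cv2.resize(d["color"][110:200,170:260],(500,500))[:,:,::-1])
C=d["color"].astype(int); k=(abs(Q[...,0]-.455)<.03)&(abs(Q[...,1]-.02)<.03)&(Q[...,2]>.025)&(Q[...,2]<.07)&(C.sum(2)<240)
q=Q[k]; print(len(q),q.mean(0),q.min(0),q.max(0)); t=q[q[:,2]>.047]; print(cv2.minEnclosingCircle((t[:,:2]*1000).astype(np.float32)))
C=c["color"].astype(int); k=(C[...,0]>180)&(C[...,2]<110)&(P[...,2]>.09)&(P[...,2]<.11)&(P[...,0]<.6); print("tab",P[k].mean(0))
```

```text
[0.45661208 0.01964415 0.15932208] 0.09179927371229456
209 [0.45593029 0.01043726 0.0422859 ] [ 0.43114767 -0.00771535  0.02906363] [0.48239901 0.04166707 0.05144458]
((457.5239562988281, 15.376935958862305), 25.25886344909668)
tab [ 0.54141981 -0.01370762  0.09908635]
```

View pics/seat.png

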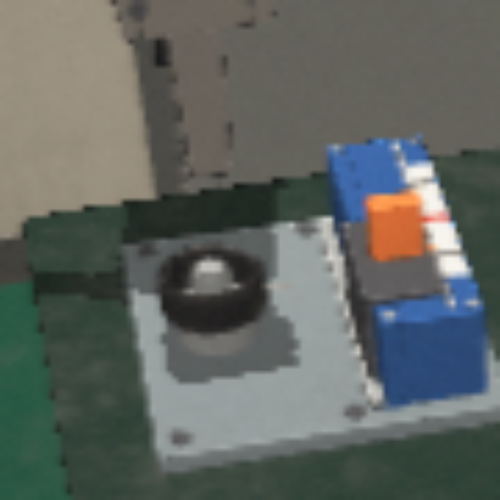

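The ring at (212,288) sits level on the shoulder with the spigot showing through its bore, and the gate is shut with the tab at (395,228). Next I'll go to the tab.

Emit:
{"method": "apply_moves", "body": {
  "moves": [
    [0, 0.017, 0.0068, 0, 0, 0, 0],
    [0, 0.023, 0.009, 0, 0, 0, 0],
    [0, 0.023, 0.009, 0, 0, 0, 0],
    [0, 0.0233, 0.0092, 0, 0, 0, 0.031],
    [0, 0, 0, 0, 0, 0, 0]
  ]
}}

```text
clock: 8.78
position: [0.5429, -0.0154, 0.1546]
tool_rot: [1.0, -0.016, -0.0, 0.0]
ft_force: [0.9, -1.3, -0.7]
finger_gap: 0.092
finger_force: 0.0
```

Emit:
{"method": "apply_moves", "body": {
  "moves": [
    [0, 0, 0, 0.01, 0, 0, 0],
    [0, 0, 0, 0.015, 0, 0, 0],
    [0, 0, 0, 0.01, 0, 0, 0],
    [0, 0, 0, 0, 0, 0, 0],
    [0, 0, 0, 0, 0, 0, 0]
  ]
}}

```text
clock: 9.2
position: [0.5393, -0.0132, 0.1201]
tool_rot: [1.0, -0.015, -0.002, -0.0]
ft_force: [-0.3, 0.4, -0.0]
finger_gap: 0.0918
finger_force: 0.0
```

Emit:
{"method": "apply_moves", "body": {
  "moves": [
    [0, 0, 0, 0.01, 0, 0, 0],
    [0, 0, 0, 0.011, 0, 0, 0],
    [0.4, 0, 0, 0, 0, 0, 0],
    [0.7, 0, 0, 0, 0, 0, 0],
    [1, 0, 0, 0, 0, 0, 0]
  ],
  "newtons": 15
}}

```text
clock: 9.62
position: [0.5411, -0.0139, 0.1006]
tool_rot: [1.0, -0.015, 0.0, -0.0]
ft_force: [-0.6, 0.0, -0.2]
finger_gap: 0.0739
finger_force: 0.0
```

Emit:
{"method": "apply_moves", "body": {
  "moves": [
    [1, 0, 0, 0, 0, 0, 0],
    [1, 0, 0, 0, 0, 0, 0],
    [1, 0, 0, 0, 0, 0, 0],
    [1, 0, 0, 0, 0, 0, 0],
    [1, 0, 0, 0, 0, 0, 0]
  ]
}}

```text
clock: 10.03
position: [0.5412, -0.0139, 0.1008]
tool_rot: [1.0, -0.015, 0.0, 0.0]
ft_force: [-0.6, 0.7, 0.6]
finger_gap: 0.0405
finger_force: 0.0
```

Emit:
{"method": "apply_moves", "body": {
  "moves": [
    [1, 0, 0, 0, 0, 0, 0],
    [1, 0, 0, 0, 0, 0, 0],
    [1, 0, 0, 0, 0, 0, 0],
    [1, 0, 0, 0, 0, 0, 0],
    [1, 0, 0, 0, 0, 0, 0]
  ],
  "newtons": 40
}}

```text
clock: 10.45
position: [0.541, -0.0146, 0.1006]
tool_rot: [1.0, -0.015, -0.0, 0.001]
ft_force: [-0.3, -5.3, -0.1]
finger_gap: 0.0116
finger_force: 40.0
```

Emit:
{"method": "apply_moves", "body": {
  "moves": [
    [1, 0, -0.004, 0, 0, 0, 0],
    [1, 0, -0.006, 0, 0, 0, 0],
    [1, 0, -0.008, 0, 0, 0, 0],
    [1, 0, -0.008, 0, 0, 0, 0],
    [1, 0, -0.006, 0, 0, 0, 0]
  ]
}}

```text
clock: 10.87
position: [0.5421, 0.0165, 0.1006]
tool_rot: [1.0, -0.015, 0.0, 0.002]
ft_force: [-0.9, -9.6, -1.2]
finger_gap: 0.0117
finger_force: 40.0
```

Emit:
{"method": "apply_moves", "body": {
  "moves": [
    [1, 0, 0, 0, 0, 0, 0],
    [1, 0, 0, 0, 0, 0, 0],
    [1, 0, 0, 0, 0, 0, 0],
    [1, 0, 0, 0, 0, 0, 0],
    [1, 0, 0, 0, 0, 0, 0]
  ]
}}

```text
clock: 11.28
position: [0.542, 0.016, 0.1006]
tool_rot: [1.0, -0.015, -0.0, 0.002]
ft_force: [-1.8, -9.2, -0.2]
finger_gap: 0.0116
finger_force: 40.0
```

Run:
```python
from h import *
c,P=grab("top"); d,Q=grab("side"); s=sensors.state(); print(s["position"],s["finger_gap"],s["ft_force"],s["finger_force"])
cv2.imwrite("pics/end.png",np.hstack([cv2.resize(c["color"][190:275,140:225],(390,390)),cv2.resize(d["color"][110:200,170:260],(390,390))])[:,:,::-1])
C=d["color"].astype(int); k=(abs(Q[...,0]-.455)<.03)&(abs(Q[...,1]-.02)<.04)&(Q[...,2]>.025)&(Q[...,2]<.07)&(C.sum(2)<240)
q=Q[k]; print(len(q),q.mean(0),q.min(0),q.max(0))
```

```text
[0.54206889 0.01601245 0.10061009] 0.011597399300225701 [-1.92426577 -8.40889907 -0.27118504] 40.00623285770416
192 [0.45523357 0.01079229 0.04181072] [ 0.43143385 -0.0093852   0.0282694 ] [0.48289471 0.04092744 0.05053047]
```

View pics/end.png

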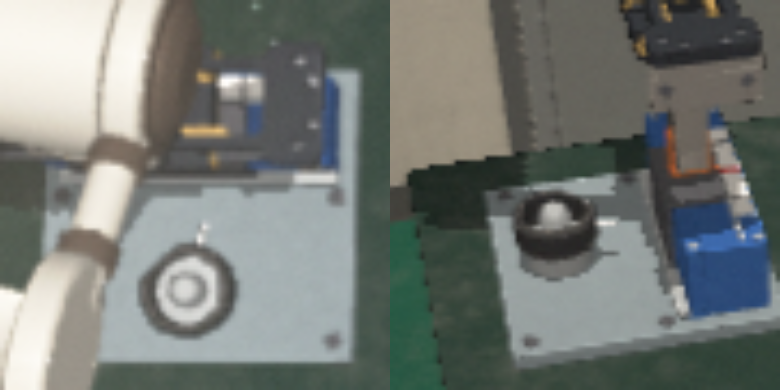

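The top view has the ring centred on the spigot at (188,290). The side view has the fingers gripping the tab at (692,155), close to the red line, with about 30.5 mm of travel. I'll add 1.5 mm and hold.

Emit:
{"method": "apply_moves", "body": {
  "moves": [
    [1, 0, -0.001, 0, 0, 0, 0],
    [1, 0, -0.0005, 0, 0, 0, 0],
    [1, 0, 0, 0, 0, 0, 0],
    [1, 0, 0, 0, 0, 0, 0],
    [1, 0, 0, 0, 0, 0, 0]
  ]
}}

```text
clock: 11.8
position: [0.5421, 0.0174, 0.1006]
tool_rot: [1.0, -0.015, -0.0, 0.002]
ft_force: [-0.9, -8.8, -1.7]
finger_gap: 0.0115
finger_force: 40.0
```

Emit:
{"method": "apply_moves", "body": {
  "moves": [
    [1, 0, 0, 0, 0, 0, 0],
    [1, 0, 0, 0, 0, 0, 0],
    [1, 0, 0, 0, 0, 0, 0],
    [1, 0, 0, 0, 0, 0, 0],
    [1, 0, 0, 0, 0, 0, 0]
  ]
}}

```text
clock: 12.22
position: [0.5421, 0.0174, 0.1006]
tool_rot: [1.0, -0.015, -0.0, 0.002]
ft_force: [-1.0, -8.6, -0.3]
finger_gap: 0.0119
finger_force: 40.0
```

Emit:
{"method": "apply_moves", "body": {
  "moves": [
    [1, 0, 0, 0, 0, 0, 0],
    [1, 0, 0, 0, 0, 0, 0],
    [1, 0, 0, 0, 0, 0, 0],
    [1, 0, 0, 0, 0, 0, 0],
    [1, 0, 0, 0, 0, 0, 0]
  ]
}}

```text
clock: 12.63
position: [0.5421, 0.0174, 0.1006]
tool_rot: [1.0, -0.015, -0.0, 0.002]
ft_force: [-0.5, -8.5, -1.1]
finger_gap: 0.0121
finger_force: 40.0
```

```bash
python3 -c "
from workcell import ticket,sensors
s=sensors.state();print(s['position'],s['finger_force'],s['ft_force']);print(ticket.hand_in())"
```

```text
[0.54210986 0.01739362 0.10061856] 40.006853342056274 [-0.48004122 -8.48008879 -1.10332723]
the job is handed in; nothing more can be done
None
```

I handed the job in at about 12.6 s with the ring seated on the post and let go, and the fingers still gripping the gate at roughly 32 mm (half travel); the hand-in returned no verdict.

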